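# Fit the blade in the tape cutter

### The job

Fit the loose blade into the grey tape-cutter block: lay it gently flat on the bed between the rails, notch facing the brass pin, then slide it along the bed until the notch is fully home and press it lightly against the pin, without forcing it. Then let go and swing the steel keeper bar right across the blade to its stop. Leave the blade home, and the tape roll, temperature logger and pen where they lie.

Things in the scene. Friction and masses are not known exactly. Their poses are not given: they have to be found in the camera images.
- blade: The loose blade: flat steel plate 110 x 44 x 5 mm, about 0.13 kg, lying on the desk with its green grip fin up. Origin at the middle of its underside; x points along it from the bevelled edge to the notched end, z up.
- blade_grip (a point): Centre of the blade's green rubber (non-slip) grip fin, 20 mm from the plate's middle towards the bevelled edge, 22 mm above the underside. Fin: 36 mm long (x), 12 mm thick (y), from the plate up to 39 mm above the underside; its foot, 44 x 20 mm, reaches 7.5 mm above the underside. Axes as the blade's.
- blade_notch (a point): Where the pin's axis is in the blade's notch when home: 62 mm along x from blade_grip, 3 mm above the underside, blade's axes. The notch is 9 mm wide; its flat bottom lies 3 mm behind this point, so the 6 mm pin touches it when home; it flares to a mouth 19 mm wide at the blade's end, 13 mm ahead of this point.
- holder: Fixed grey tape-cutter block: grey base 172 x 124 x 10 mm with a smooth, oiled aluminium bed, 128 mm long, top 16 mm above the desk, between two rails 52 mm apart that rise 5 mm above it. Origin at desk height on the centre line, 35 mm behind point bed; x along the bed, the way the blade is slid, z up.
- bed (a point): Point on the bed's top, on its centre line; axes as the block's; the bed reaches from 65 mm behind it to 63 mm ahead. One fixed brass pin, 6 mm thick, 6.5 mm high, stands in a black slot on the centre line, set differently each time: its axis is 3 to 31 mm ahead of this point; the setting is not measured. Blade: notch towards +x, laid behind the pin. Keep its push on the pin below 12 N.
- keeper_hinge (a point): Point on the upright hinge axis of the keeper, at the height of the middle of the knob: 44 mm to the +y side of point bed (the block's axes) and 29 mm higher. Fixed to the block.
- keeper_knob (a point): Middle of the black upright knob at the end of the steel keeper bar: 13 mm thick, 33 mm high, 72 mm from keeper_hinge. The bar is 14 mm wide and 6 mm thick, passes 2 mm above the blade and clear of the pin.
- keeper (a joint): Turn of the keeper, rad: 0 = bar along the bed's +x, beside the bed (open); grows clockwise seen from above; 1.57 = bar straight across the bed towards -y, at its stop (closed). It turns with about 1 N at the knob and stays where it is left.
- tape_roll: Bystander: beige roll of tape, 98 mm across and 25 mm high, origin under its centre.
- temp_logger: Bystander: cream temperature logger, 52 x 82 x 17 mm, origin under its centre.
- pen: Bystander: white pen, 145 mm long (y), origin under its centre.
Not all that is in view belongs to the job. There is more than one size of the blade; the one meant has the size given above.

How it is judged (in metres and radians):
On the way, in this order (a step that is already met when the one before it is completed fails the run):
1. the blade lies flat on the bed with its notch home on the pin and is pressed lightly against the pin (over 2 N for 0.1 s) (horizontal distance between blade_notch and pin_axis below 0.0025 m and z of blade_notch in the frame of bed between 0.001 and 0.0045 m and angle between blade_notch's own z axis and vertical below 0.05 rad and angle between the x axis of blade_notch and the x axis of bed, either way round below 0.08 rad and contact force between blade and pin above 2 N), for 0.1 s.
2. the keeper is swung across while the blade stays home (horizontal distance between blade_notch and pin_axis below 0.0025 m and z of blade_notch in the frame of bed between 0.001 and 0.0045 m and angle between blade_notch's own z axis and vertical below 0.05 rad and angle between the x axis of blade_notch and the x axis of bed, either way round below 0.08 rad and value of joint keeper above 1.4 rad), for 0.1 s.
At the end, for the whole second after the job is handed in: The blade lies flat on the bed (within 0.05 rad, 0.08 rad of the bed's direction, on the bed within 2 mm) with its notch home, within 2.5 mm of the pin, at rest and let go; the keeper stands across it, at 1.4 rad or more (all of step 2 and linear speed of blade below 0.01 m/s); the robot touches nothing.
It fails at once if the blade is forced against the pin with more than 12 N (contact force between blade and pin above 12 N).
It fails at once if the blade is pressed down on the block with more than 40 N (contact force between blade and holder above 40 N).
It fails at once if a bystander (tape roll, logger, pen) is moved by more than 2 cm (distance of any of tape_roll, temp_logger, pen from where it was at the start of the episode above 0.02 m).
It also fails if it takes over 64 s, if anything falls off the work surface, if the arm or the gripper's body presses on something with over 40 N, if the wrist force passes 120 N, or if a joint passes its speed limit or range.

### The arm

A 6-joint arm with a two-finger parallel gripper is mounted at the origin on a cart in front of the work surface, level with it; the furniture and walls round the work are solid. World frame = base frame: x ahead of the robot, y to its left, z up, the work surface at z = 0. Lengths are in mm, angles in rad, forces in N, time in s.
With the tool pointing down it reaches from about 375 to 975 mm from the base axis. Payload 3.8 kg.
Tool frame: the origin (TCP) lies on the centre line of the jaws, within the pads' length; the fingertips stand 22 mm ahead of it and the grasp point (between the pads) lies 3 mm ahead of it; z points along the fingers, x is the direction in which the jaws open and shut, and the axes are right-handed (so a half turn about z gives the same grasp; the last joint's range is limited). The gripper opens to 88 mm and grips with 3 to 60 N. Pads are 18 mm wide; open, the fingers measure 123 mm over their backs; the gripper's body (75 mm by 187 mm) begins 45 mm behind the grasp point.
Start: joints at [1.096, 0.264, 1.604, -0, 1.274, -0.037], TCP at [286.162, 611.334, 260.706] pointing down, gripper open.
Joint ranges: [-2.63, 2.63], [-0.94, 2.18], [0.31, 2.57], [-1.31, 4.45], [0, 2.66], [-2.55, 2.55]. Speed limits (rad/s): [2.57, 2.57, 3.14, 3.14, 3.14, 3.14].

### API

Orientations are given as a unit quaternion [w, x, y, z].
In Python, from plant import robot gives the robot as it stands.
- The arm moves only by the tool arm_command, never from a script. Its argument "commands" is a list that holds one entry, the list of rows, each a list of 7 numbers: the shift along the world's x, y, z in mm, then the turn, a rotation vector about the world's x, y, z in rad, then the finger opening in mm, from 0 to 88.1. In form: [[[x, y, z, rx, ry, rz, jaw], ...]]. A call has 1 to 8 rows; each row is the pose to reach, as a shift and turn from the pose commanded when the call began; what a row does not reach only later rows make up. A row lasts 1/12 s, in which the tool goes at most 41.7 mm and 7.16 degrees, less where a joint would pass 70% of its speed; a pose out of reach is approached as far as the arm can. A call with a gripper value outside its range is refused whole. The fingers move at their own pace and stop on an object; the grip force is fixed at half the most. Time passes only in rows, so rows that repeat a pose let the fingers close. It gives the time, the measured TCP pose, the force and the opening at its end, in the units of the state.
- robot.state(): the state, without advancing time (a new reading comes with each control period).
- robot.get_image(name): name is "side" or "top" or "wrist"; returns the picture (420x560x3 uint8, red, green, blue); there is no depth.
- robot.camera_info(name): a dict with "intrinsics" (3x3 intrinsics, pixels), "R" (3x3) and "t" (3): a world point X has camera coordinates R X + t; the wrist camera has in their place "hand_eye" (4x4, takes a point from camera to tool coordinates, whose origin is the TCP and whose axes are the tool frame's). Camera axes: x right, y down, z forward; pixel columns grow to the right and rows downward; lengths in mm; the calibration is good to about 2 mm. A picture is of the moment at which its call begins: read the wrist's pose just before it. camera_info takes no time and is no camera call.
- robot.close_job(): hands the job in, once; it reports no verdict.
The state is a dict: "time": time; "joint_positions": joint angles; "qvel": joint speeds; "effort": joint torques, N m; "position": TCP position; "ee_rot": TCP orientation; "ft_force": force on the tool from outside, world axes, zero at the start; "wrist_torque": the same for the moment, N m; "width": finger opening in mm.
Only numpy, scipy, OpenCV 4.12 (cv2) and the standard library are available. Lean on these libraries where they do the work, as an engineer would, in place of code of your own. Each camera call takes 0.05 s, during which the arm holds its last target.

## Working session

There is one attempt and no reset: what is moved stays moved. The work goes in short steps, Python scripts to look and compute and a tool call to move; the robot and the scene stay as the last step left them, time stands still between calls to the robot, and variables do not carry over. Pictures are saved under pics/ and viewed, and the job is handed in when it is done.

Besides the shell and the picture viewer there is one more tool, called after ">>>" as name(argument=value, ...) on one line, values as JSON. arm_command: Moves the arm, as the interface text tells. Its arguments: {"type":"object","properties":{"commands":{"type":"array"}},"required":["commands"]}

```bash
mkdir -p pics
python3 - <<'E'
from plant import robot
import cv2
s=robot.state();print(s)
for n in ("top","side","wrist"):
    im=robot.get_image(n);cv2.imwrite(f"pics/{n}0.png",im[:,:,::-1]);print(n,robot.camera_info(n))
E
```

```text
{'time': 0.0, 'joint_positions': array([ 1.09608705e+00,  2.64757671e-01,  1.60537356e+00, -9.11834396e-06,
        1.27369123e+00, -3.69239114e-02]), 'qvel': array([-0.00108601, -0.0009402 , -0.00228816,  0.00066826,  0.00106206,
        0.00113265]), 'effort': array([ 2.41687812e-03, -5.02113247e+01, -3.56873953e+01,  7.27700489e-02,
        2.94384698e-02, -1.82311906e-04]), 'position': array([285.8718323, 610.7443584, 259.3851427]), 'ee_rot': array([ 5.66979616e-04,  8.43780342e-01,  5.36687518e-01, -9.59981385e-04]), 'ft_force': array([ 0.41973553,  0.77510823, -0.84175694]), 'wrist_torque': array([-0.02262266,  0.00920812, -0.01965362]), 'width': 88.27480231116502}
top {'intrinsics': array([[387.83655197,   0.        , 288.92909997],
       [  0.        , 387.83655197, 212.87225914],
       [  0.        ,   0.        ,   1.        ]]), 'R': array([[-1.89385478e-03, -9.99932858e-01,  1.14320727e-02],
       [-9.93368949e-01,  5.67003722e-04, -1.14968730e-01],
       [ 1.14954529e-01, -1.15740001e-02, -9.93303327e-01]]), 't': array([ 93.5402029 , 534.65628237, 892.04963802])}
sid
[... 211 characters left out ...]
-0.01493976],
       [-0.38545126, -0.53957487, -0.74852273],
       [ 0.41665728,  0.62201783, -0.66294081]]), 't': array([-378.35474195,  278.97928998,  951.3648446 ])}
wrist {'intrinsics': array([[302.47988761,   0.        , 279.75046796],
       [  0.        , 302.47988761, 217.98821832],
       [  0.        ,   0.        ,   1.        ]]), 'hand_eye': array([[ 9.99999810e-01,  2.55075355e-04,  5.60599731e-04,
         5.26651065e-01],
       [-4.08140741e-04,  9.56109658e-01,  2.93008799e-01,
        -7.59838727e+01],
       [-4.61255493e-04, -2.93008972e-01,  9.56109580e-01,
        -1.22645012e+02],
       [ 0.00000000e+00,  0.00000000e+00,  0.00000000e+00,
         1.00000000e+00]])}
```

View pics/top0.png

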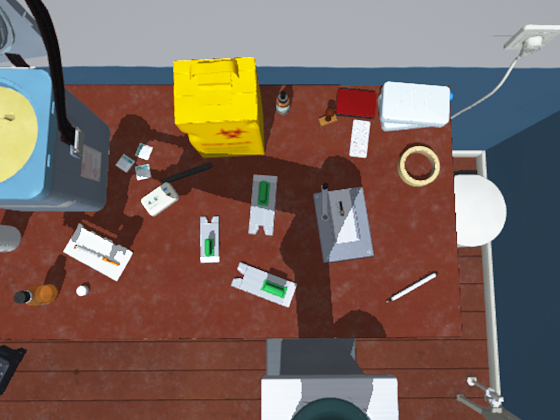

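View pics/side0.png

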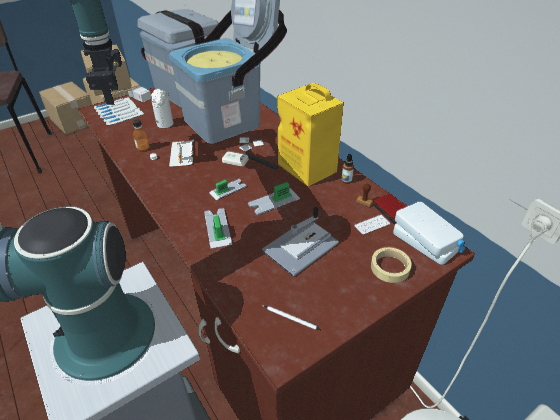

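View pics/wrist0.png

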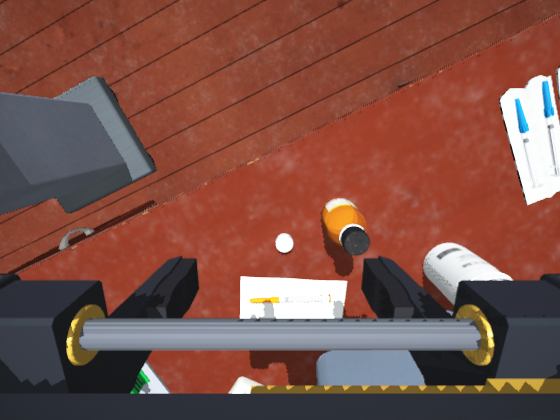

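The top view shows three blades, near pixels (263,205), (209,240) and (264,285), and the block at (344,225). I'll rectify the desk plane to measure them.

```bash
cat > h.py <<'E'
import numpy as np,cv2
from plant import robot
def proj(n,P):
    c=robot.camera_info(n);P=np.atleast_2d(P).astype(float);q=(c["R"]@P.T).T+c["t"];q=(c["intrinsics"]@q.T).T
    return q[:,:2]/q[:,2:]
def unproj(n,uv,z):
    c=robot.camera_info(n);uv=np.atleast_2d(uv).astype(float)
    d=np.linalg.inv(c["intrinsics"])@np.c_[uv,np.ones(len(uv))].T
    d=(c["R"].T@d).T;o=-c["R"].T@c["t"]
    return o+d*((z-o[2])/d[:,2])[:,None]
def rect(n,im,z,x0,x1,y0,y1,s):
    # image: up = +x, left=+y ; s px/mm
    W=int((y1-y0)*s);H=int((x1-x0)*s)
    src=proj(n,[[x1,y1,z],[x1,y0,z],[x0,y0,z],[x0,y1,z]]).astype(np.float32)
    dst=np.array([[0,0],[W,0],[W,H],[0,H]],np.float32)
    return cv2.warpPerspective(im,cv2.getPerspectiveTransform(src,dst),(W,H),flags=cv2.INTER_CUBIC)
E
python3 - <<'E'
from h import *
im=cv2.imread("pics/top0.png")
p=unproj("top",[[0,0],[559,419],[209,240],[263,205],[264,285],[344,225]],5);print(p.round(0))
cv2.imwrite("pics/r1.png",cv2.resize(im[160:320,185:385],None,fx=4,fy=4,interpolation=cv2.INTER_CUBIC)[:600,:800])
E
```

```text
[[1092.  839.    5.]
 [  56. -533.    5.]
 [ 472.  286.    5.]
 [ 557.  156.    5.]
 [ 364.  153.    5.]
 [ 508.  -42.    5.]]
```

View pics/r1.png

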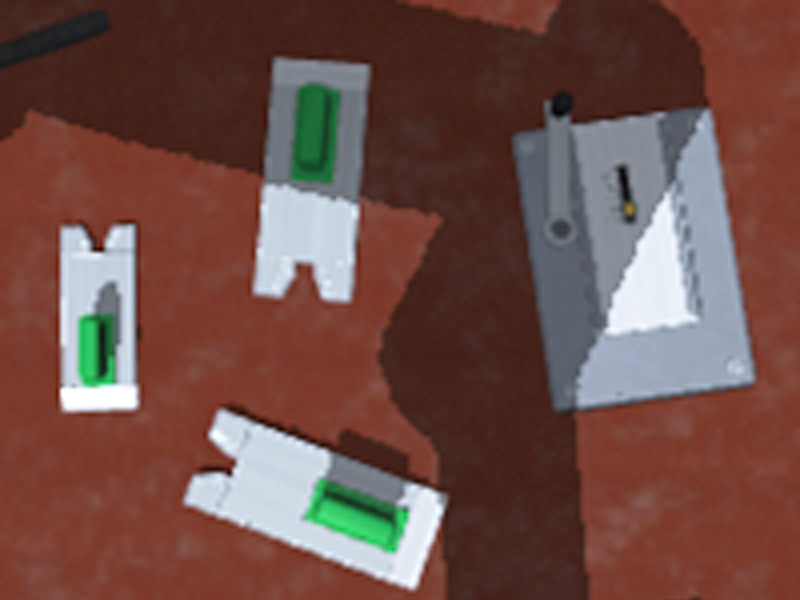

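Run:
```python
from h import *
f=lambda l:unproj("top",[[185+u/4-.375,160+v/4-.375] for u,v in l],5)
for nm,l in dict(A=[(275,57),(370,65),(352,302),(253,293)],B=[(61,410),(138,410),(136,226),(61,226)],C=[(413,590),(447,494),(222,406),(184,505)]).items():
    p=f(l);print(nm,p[:,:2].round(0).tolist(),[np.linalg.norm(p[i]-p[(i+1)%4]).round(1) for i in range(4)],p.mean(0).round(1))
p=unproj("top",[[185+u/4-.375,160+v/4-.375] for u,v in [(513,135),(710,107),(755,380),(555,411)]],10)
print(p.round(1),[np.linalg.norm(p[i]-p[(i+1)%4]).round(1) for i in range(4)])
```

```text
A [[635.0, 180.0], [630.0, 122.0], [483.0, 132.0], [489.0, 192.0]] [np.float64(58.9), np.float64(146.7), np.float64(60.3), np.float64(146.3)] [559.2 156.6   5. ]
B [[419.0, 307.0], [419.0, 261.0], [530.0, 264.0], [530.0, 309.0]] [np.float64(46.2), np.float64(111.2), np.float64(45.6), np.float64(111.2)] [474.3 285.2   5. ]
C [[312.0, 96.0], [368.0, 75.0], [421.0, 210.0], [362.0, 232.0]] [np.float64(59.8), np.float64(145.0), np.float64(62.6), np.float64(145.5)] [365.9 153.2   5. ]
[[ 585.1   34.    10. ]
 [ 602.5  -87.2   10. ]
 [ 435.8 -110.4   10. ]
 [ 417.6   10.3   10. ]] [np.float64(122.4), np.float64(168.3), np.float64(122.1), np.float64(169.2)]
```

Blade B (111 x 46 mm, left) is the right one. The block's yaw is about 0.139. I'll take a close look at the block with the wrist camera next.

>>> arm_command(commands=[[[234,-651,0,0,0,0.47,88],[234,-651,0,0,0,0.47,88],[234,-651,0,0,0,0.47,88],[234,-651,0,0,0,0.47,88],[234,-651,0,0,0,0.47,88],[234,-651,0,0,0,0.47,88],[234,-651,0,0,0,0.47,88],[234,-651,0,0,0,0.47,88]]])

```text
time: 0.82
position: [398.9, 295.7, 260.5]
ee_rot: [0.0, 0.695, 0.719, -0.0]
ft_force: [0.8, 0.2, -0.2]
width: 88.0
```

>>> arm_command(commands=[[[160,-350,-90,0,0,0,88],[160,-350,-90,0,0,0,88],[160,-350,-90,0,0,0,88],[160,-350,-90,0,0,0,88],[160,-350,-90,0,0,0,88],[160,-350,-90,0,0,0,88],[160,-350,-90,0,0,0,88],[160,-350,-90,0,0,0,88]]])

```text
time: 1.48
position: [534.1, 0.4, 184.3]
ee_rot: [-0.0, 0.696, 0.718, 0.0]
ft_force: [0.3, 0.9, -0.2]
width: 87.7
```

>>> arm_command(commands=[[[0,-40,-10,0,0,0,88],[0,-40,-10,0,0,0,88],[0,-40,-10,0,0,0,88],[0,-40,-10,0,0,0,88],[0,-40,-10,0,0,0,88]]])

```text
time: 1.9
position: [533.8, -36.4, 175.1]
ee_rot: [-0.0, 0.695, 0.719, 0.0]
ft_force: [-0.4, -0.3, -0.3]
width: 88.2
```

```bash
cat >> h.py <<'E'
from scipy.spatial.transform import Rotation as Ro
def wpose():
    s=robot.state();q=s["ee_rot"];T=np.eye(4);T[:3,:3]=Ro.from_quat([q[1],q[2],q[3],q[0]]).as_matrix();T[:3,3]=s["position"]
    return T@robot.camera_info("wrist")["hand_eye"]
def wunproj(T,uv,z):
    K=robot.camera_info("wrist")["intrinsics"];uv=np.atleast_2d(uv).astype(float)
    d=(T[:3,:3]@np.linalg.inv(K)@np.c_[uv,np.ones(len(uv))].T).T;o=T[:3,3]
    return o+d*((z-o[2])/d[:,2])[:,None]
def wproj(T,P):
    K=robot.camera_info("wrist")["intrinsics"];P=np.atleast_2d(P).astype(float)
    q=(K@T[:3,:3].T@(P-T[:3,3]).T).T;return q[:,:2]/q[:,2:]
def shot(name):
    s=robot.state();T=wpose();im=robot.get_image("wrist");cv2.imwrite(f"pics/{name}.png",im[:,:,::-1]);np.save(f"pics/{name}.npy",T)
    print(s["time"],s["position"].round(1),s["ee_rot"].round(4),s["qvel"].round(3).max());return T
E
python3 -c "
from h import *
shot('w1')"
```

```text
1.9 [533.8 -36.4 175.1] [-0.000e+00  6.952e-01  7.188e-01  3.000e-04] 0.015
```

View pics/w1.png

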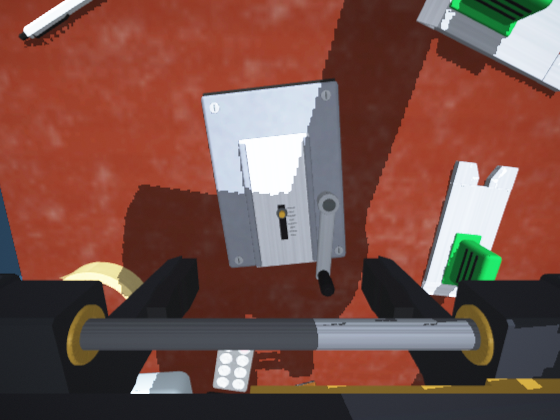

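```bash
python3 -c "
import cv2
im=cv2.imread('pics/w1.png')[70:305,190:390]
cv2.imwrite('pics/w1z.png',cv2.resize(im,None,fx=2.55,fy=2.55,interpolation=cv2.INTER_CUBIC))
im=cv2.imread('pics/w1.png')[125:275,215:365]
cv2.imwrite('pics/w1y.png',cv2.resize(im,None,fx=4,fy=4,interpolation=cv2.INTER_CUBIC))"
```

```text
(no output)
```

View pics/w1y.png

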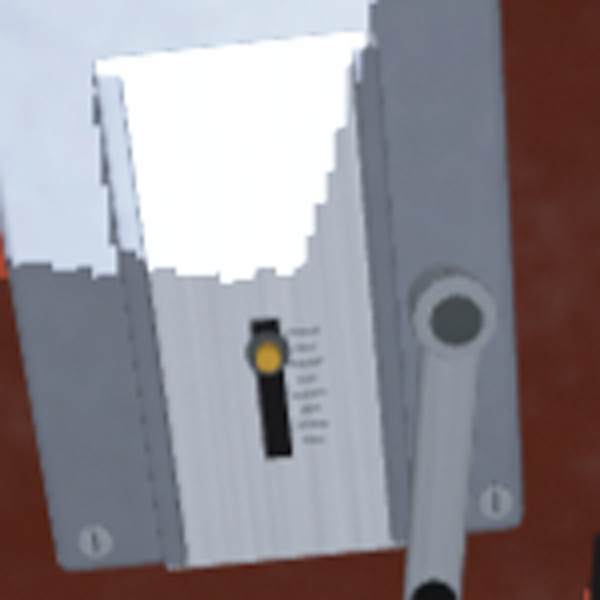

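View pics/w1z.png

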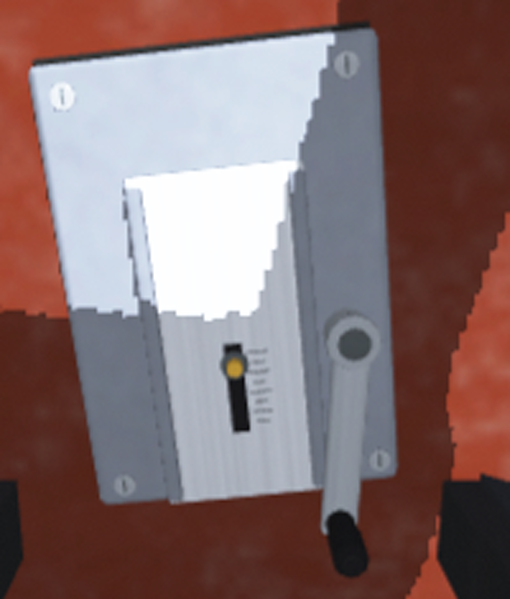

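Run:
```python
from h import *
T=np.load("pics/w1.npy")
y=lambda l,z:wunproj(T,[[215+u/4-.375,125+v/4-.375] for u,v in l],z)
zz=lambda l,z:wunproj(T,[[190+u/2.55-.3,70+v/2.55-.3] for u,v in l],z)
b=zz([(33,65),(377,28),(397,472),(103,502)],10);print("base",b.round(1),[np.linalg.norm(b[i]-b[(i+1)%4]).round(1) for i in range(4)],b.mean(0))
print("yaw",[np.arctan2(*(q[1::-1])) for q in(b[2]-b[1],b[3]-b[0])])
print("pin",y([(267,357)],22.5).round(1), "base of pin",y([(267,350)],16))
s=y([(265,322),(278,458)],16);print("slot",s.round(1),np.arctan2(*(s[1]-s[0])[1::-1]))
e=y([(122,62),(352,38),(390,545),(187,567)],16);print("bed",e.round(1),[np.linalg.norm(e[i]-e[(i+1)%4]).round(1) for i in range(4)],e.mean(0))
print("hinge",y([(457,320)],52).round(1),y([(457,320)],48).round(1))
# top cam check
print(unproj("top",[[185+u/4-.375,160+v/4-.375] for u,v in [(628,210)]],22.5).round(1))
```

```text
base [[ 435.1 -107.2   10. ]
 [ 419.3   11.1   10. ]
 [ 583.9   34.    10. ]
 [ 601.3  -85.3   10. ]] [np.float64(119.3), np.float64(166.2), np.float64(120.6), np.float64(167.6)] [509.89482539 -36.86120464  10.        ]
yaw [np.float64(0.1384590036738689), np.float64(0.13074623607862954)]
pin [[538.4 -33.9  22.5]] base of pin [[538.5521988  -33.86506493  16.        ]]
slot [[531.6 -34.6  16. ]
 [566.4 -30.1  16. ]] 0.1270707126454736
bed [[472.1 -69.   16. ]
 [465.1 -17.4  16. ]
 [589.1  -0.7  16. ]
 [597.  -52.3  16. ]] [np.float64(52.1), np.float64(125.1), np.float64(52.2), np.float64(126.0)] [530.83475522 -34.84098348  16.        ]
hinge [[520.4   5.1  52. ]] [[521.4   5.8  48. ]]
[[537.4 -33.8  22.5]]
```

>>> arm_command(commands=[[[-30,323,-10,0,0,0,88],[-30,323,-10,0,0,0,88],[-30,323,-10,0,0,0,88],[-30,323,-10,0,0,0,88],[-30,323,-10,0,0,0,88],[-30,323,-10,0,0,0,88],[-30,323,-10,0,0,0,88],[-30,323,-10,0,0,0,88]]])

```text
time: 2.62
position: [502.3, 290.2, 165.6]
ee_rot: [-0.0, 0.694, 0.72, 0.001]
ft_force: [0.0, -0.7, -0.2]
width: 87.9
```

>>> arm_command(commands=[[[0,0,0,0,0,0,40],[0,0,0,0,0,0,40],[0,0,0,0,0,0,40],[0,0,0,0,0,0,40],[0,0,0,0,0,0,40]]])

```text
time: 3.03
position: [503.9, 284.5, 165.0]
ee_rot: [0.0, 0.696, 0.718, -0.0]
ft_force: [-0.7, 0.1, -0.3]
width: 56.7
```

```bash
python3 -c "
from h import *
T=shot('w2')
print(wproj(T,[[474,285,5]]))
im=cv2.imread('pics/w2.png')[100:300,180:380]
cv2.imwrite('pics/w2z.png',cv2.resize(im,None,fx=3,fy=3,interpolation=cv2.INTER_CUBIC))"
```

```text
3.0333 [503.9 284.5 165. ] [ 1.00e-04  6.96e-01  7.18e-01 -0.00e+00] 0.001
[[280.58374693 176.36663076]]
```

View pics/w2z.png

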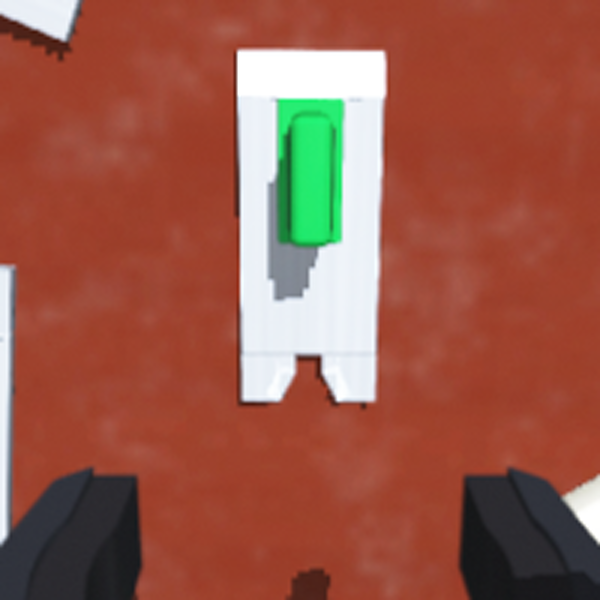

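Run:
```python
from h import *
T=np.load("pics/w2.npy")
y=lambda l,z:wunproj(T,[[180+u/3-.33,100+v/3-.33] for u,v in l],z)
e=y([(238,51),(386,51),(376,402),(241,402)],5);print(e.round(1),[np.linalg.norm(e[i]-e[(i+1)%4]).round(1) for i in range(4)],e.mean(0).round(1))
print("yaw",np.arctan2(*((e[2]+e[3]-e[0]-e[1])[1::-1])))
n=y([(308,356)],5);print("notch bottom",n.round(1))
fb=y([(277,99),(344,99),(341,241),(280,241)],7.5);print("foot",fb.round(1),fb.mean(0))
ft=y([(312,113),(312,244)],39);print("fintop",ft.round(1),ft.mean(0))
```

```text
[[421.5 264.2   5. ]
 [420.2 307.9   5. ]
 [530.3 311.1   5. ]
 [531.7 266.4   5. ]] [np.float64(43.7), np.float64(110.2), np.float64(44.7), np.float64(110.2)] [475.9 287.4   5. ]
yaw 0.02486917149053313
notch bottom [[515.1 288.    5. ]]
foot [[434.8 276.1   7.5]
 [434.1 296.    7.5]
 [476.6 297.    7.5]
 [477.2 278.    7.5]] [455.68349601 286.75979273   7.5       ]
fintop [[437.3 286.2  39. ]
 [472.3 287.4  39. ]] [454.7767389  286.78957154  39.        ]
```

>>> arm_command(commands=[[[-48.5,2.3,-40,0,0,-0.006,40],[-48.5,2.3,-75,0,0,-0.006,40],[-48.5,2.3,-105,0,0,-0.006,40],[-48.5,2.3,-120,0,0,-0.006,40],[-48.5,2.3,-131,0,0,-0.006,40],[-48.5,2.3,-131,0,0,-0.006,40],[-48.5,2.3,-131,0,0,-0.006,40]]])

```text
time: 3.67
position: [456.2, 287.4, 34.2]
ee_rot: [0.0, 0.698, 0.716, 0.0]
ft_force: [0.2, -0.7, 0.3]
width: 39.9
```

```bash
python3 -c "
from h import *
shot('w3');print(robot.state()['width'])
cv2.imwrite('pics/s3.png',robot.get_image('side')[:,:,::-1])
im=cv2.imread('pics/s3.png')[140:280,160:310]
cv2.imwrite('pics/s3z.png',cv2.resize(im,None,fx=4,fy=4,interpolation=cv2.INTER_CUBIC))
"
```

```text
3.6667 [456.2 287.4  34.2] [1.000e-04 6.982e-01 7.159e-01 2.000e-04] 0.003
40.18140385475143
```

View pics/w3.png

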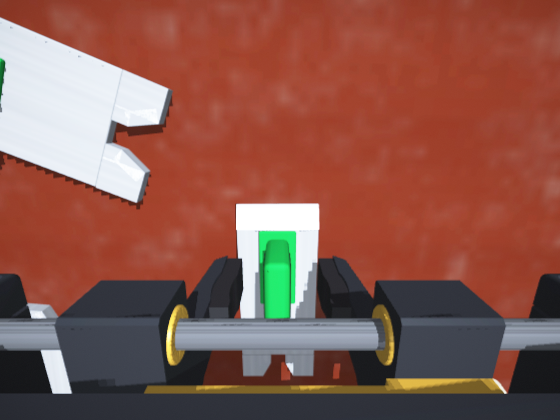

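View pics/s3z.png

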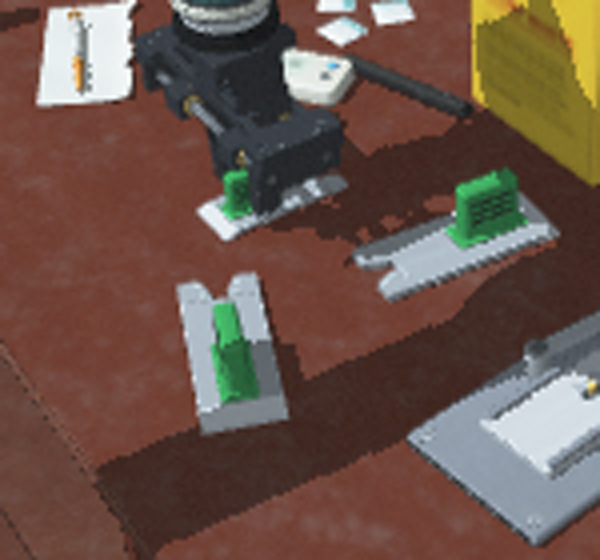

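The jaws straddle the fin, which sits centred at about (277,270). Next I'll close, then lift.

>>> arm_command(commands=[[[0,0,0,0,0,0,4],[0,0,0,0,0,0,4],[0,0,0,0,0,0,4],[0,0,0,0,0,0,4],[0,0,0,0,0,0,4],[0,0,0,0,0,0,4],[0,0,0,0,0,0,4]]])

```text
time: 4.35
position: [455.7, 287.9, 34.4]
ee_rot: [0.0, 0.698, 0.716, 0.0]
ft_force: [-0.7, -0.6, 5.1]
width: 11.7
```

>>> arm_command(commands=[[[0,0,15,0,0,0,4],[0,0,40,0,0,0,4],[0,0,65,0,0,0,4],[0,0,65,0,0,0,4],[0,0,65,0,0,0,4]]])

```text
time: 4.77
position: [456.3, 288.4, 99.8]
ee_rot: [0.0, 0.698, 0.716, 0.002]
ft_force: [-0.5, 0.2, -1.6]
width: 11.8
```

>>> arm_command(commands=[[[-0.7,-332,0,0,0,0.11,4],[-0.7,-332,0,0,0,0.11,4],[-0.7,-332,0,0,0,0.11,4],[-0.7,-332,0,0,0,0.11,4],[-0.7,-332,0,0,0,0.11,4],[-0.7,-332,0,0,0,0.11,4],[-0.7,-332,0,0,0,0.11,4],[-0.7,-332,0,0,0,0.11,4]]])

```text
time: 5.43
position: [452.5, -45.9, 96.7]
ee_rot: [-0.001, 0.657, 0.754, -0.001]
ft_force: [-0.0, 0.4, -1.5]
width: 11.8
```

>>> arm_command(commands=[[[0,0,0,0,0,0,4],[0,0,0,0,0,0,4],[0,0,0,0,0,0,4],[0,0,0,0,0,0,4]]])

```text
time: 5.77
position: [453.8, -43.1, 97.6]
ee_rot: [-0.001, 0.657, 0.754, -0.0]
ft_force: [-0.3, -0.3, -1.8]
width: 12.1
```

```bash
python3 -c "
from h import *
shot('w4');print(robot.state()['width'])
for n,b in (('side',(180,300,250,370)),('top',(170,290,290,410))):
    im=robot.get_image(n)[b[0]:b[1],b[2]:b[3],::-1]
    cv2.imwrite(f'pics/{n}4.png',cv2.resize(im,None,fx=5,fy=5,interpolation=cv2.INTER_CUBIC))
"
```

```text
5.7667 [453.8 -43.1  97.6] [-1.100e-03  6.570e-01  7.539e-01 -5.000e-04] 0.02
11.969117600576247
```

View pics/w4.png

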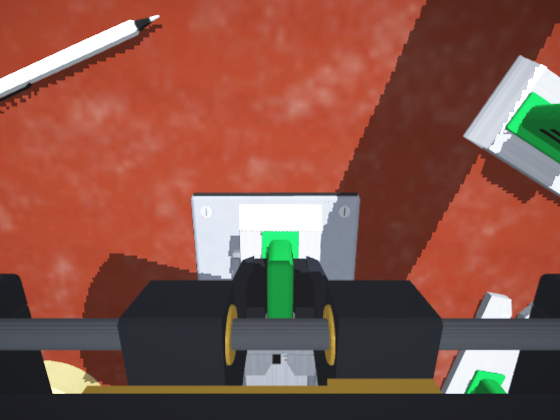

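View pics/side4.png

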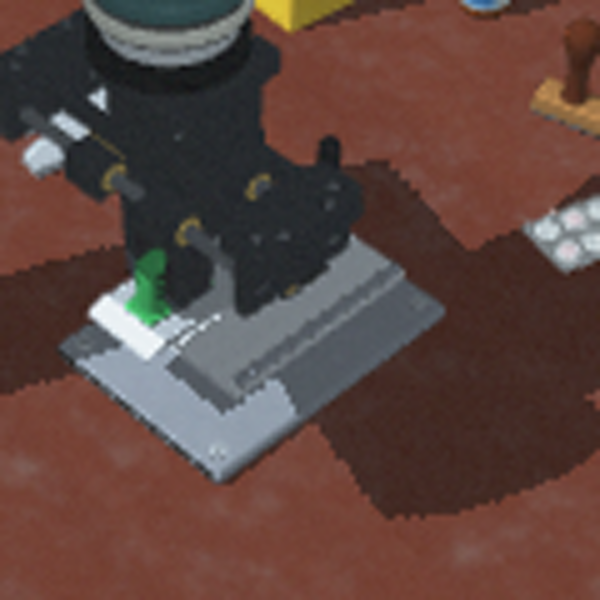

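View pics/top4.png

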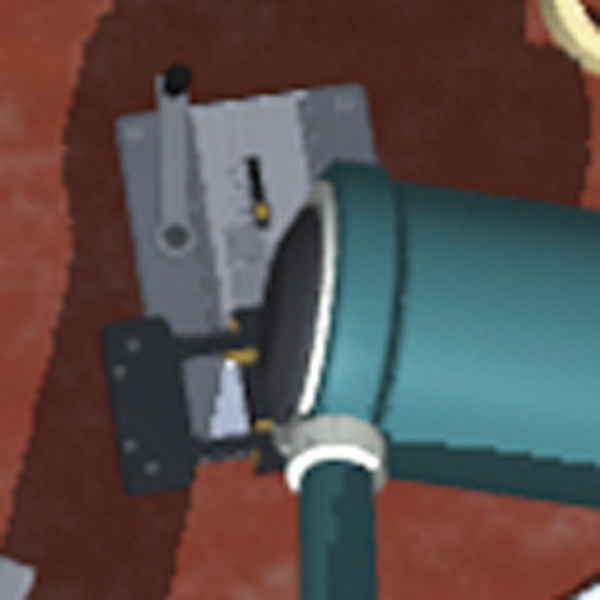

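Run:
```python
from h import *
T=np.load("pics/w4.npy")
im=cv2.imread('pics/w4.png')[180:400,180:380]
cv2.imwrite('pics/w4z.png',cv2.resize(im,None,fx=2.7,fy=2.7,interpolation=cv2.INTER_CUBIC))
e=wunproj(T,[(239,205),(322,205)],16);print(e.round(1),e.mean(0))
f=wunproj(T,[(266,244),(294,244)],97.6-33+39);print(f.round(1),f.mean(0))
```

```text
[[435.1 -73.6  16. ]
 [427.2 -16.3  16. ]] [431.16905156 -44.93361145  16.        ]
[[426.2 -52.  103.6]
 [424.6 -40.5 103.6]] [425.37519322 -46.27950169 103.6       ]
```

View pics/w4z.png

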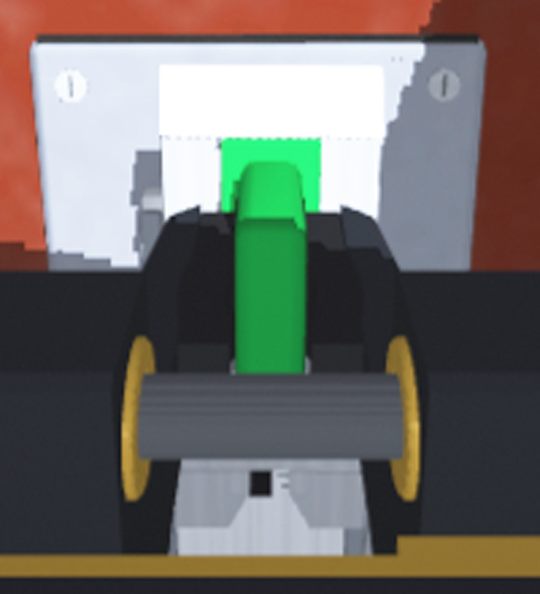

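>>> arm_command(commands=[[[1.3,-2.2,0,0,0,0,4],[1.3,-2.2,-15,0,0,0,4],[1.3,-2.2,-30,0,0,0,4],[1.3,-2.2,-40,0,0,0,4],[1.3,-2.2,-44,0,0,0,4],[1.3,-2.2,-44,0,0,0,4],[1.3,-2.2,-44,0,0,0,4],[1.3,-2.2,-44,0,0,0,4]]])

```text
time: 6.58
position: [456.6, -46.4, 55.4]
ee_rot: [0.0, 0.657, 0.754, 0.0]
ft_force: [0.7, -0.0, -0.7]
width: 12.0
```

```bash
python3 -c "
from h import *
print(robot.state()['ft_force'])
for n,b in (('side',(190,290,260,370)),('top',(170,290,290,410))):
    im=robot.get_image(n)[b[0]:b[1],b[2]:b[3],::-1]
    cv2.imwrite(f'pics/{n}5.png',cv2.resize(im,None,fx=5,fy=5,interpolation=cv2.INTER_CUBIC))
T=shot('w5')
im=cv2.imread('pics/w5.png')[180:400,180:380]
cv2.imwrite('pics/w5z.png',cv2.resize(im,None,fx=2.7,fy=2.7,interpolation=cv2.INTER_CUBIC))
"
```

```text
[ 0.67851081 -0.0207924  -0.706137  ]
6.6833 [456.7 -46.6  55.6] [7.000e-04 6.574e-01 7.536e-01 4.000e-04] 0.004
```

View pics/w5z.png

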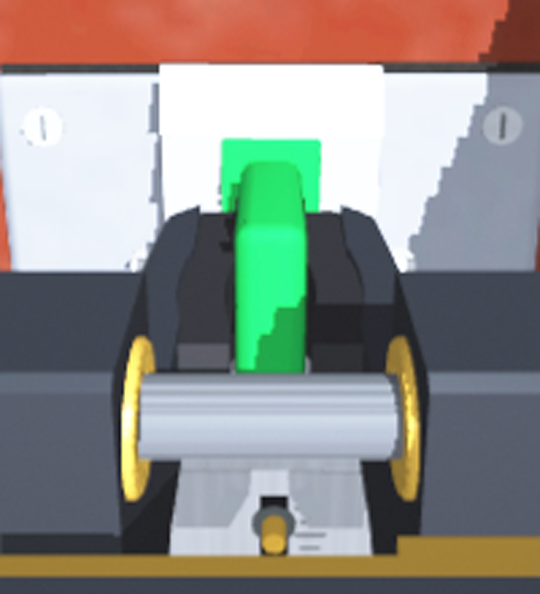

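View pics/side5.png

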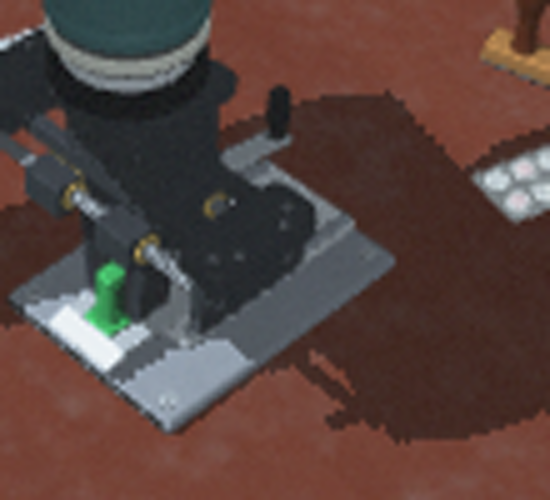

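View pics/top5.png

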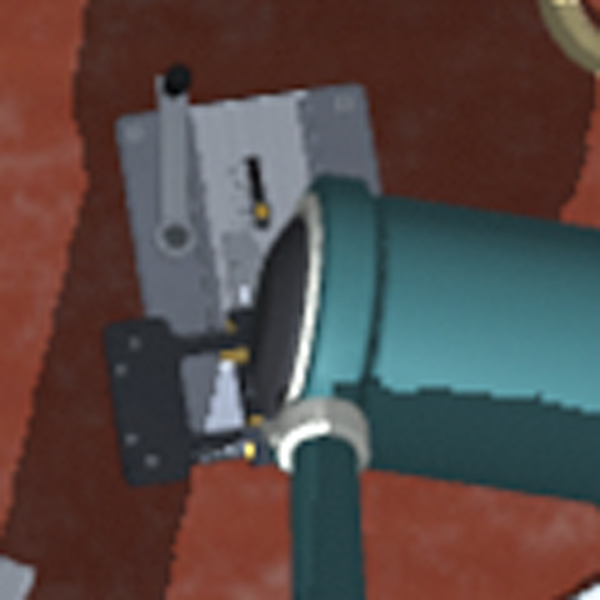

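Run:
```python
from h import *
T=np.load("pics/w5.npy")
g=lambda l,z:wunproj(T,[[180+u/2.7-.3,180+v/2.7-.3] for u,v in l],z)
p=g([(273,534)],22.5);print("pin top",p);print("pinbase",g([(272,522)],16))
d=np.array([np.cos(.136),np.sin(.136)]);n=np.array([-d[1],d[0]])
for nm,q,z in (("bevel edge",[(160,66),(383,66)],22),("foot",[(222,139),(321,139)],28.5),("notchsh",[(235,525),(305,525)],26)):
    e=g(q,z);m=e.mean(0);print(nm,m.round(1),(m[:2]-p[0,:2])@d,(m[:2]-p[0,:2])@n, np.arctan2(-(e[1]-e[0])[0],(e[1]-e[0])[1]))
```

```text
pin top [[535.26066633 -34.42618172  22.5       ]]
pinbase [[538.05153244 -34.26795323  16.        ]]
bevel edge [421.5 -50.5  22. ] -114.87454375337906 -0.48263317407325523 0.1366490018109638
foot [434.3 -48.7  28.5] -101.91840492710034 -0.477175790348511 0.13666717692729446
notchsh [529.3 -36.   26. ] -6.099808240682891 -0.7166482559801689 0.13678309255619456
```

>>> arm_command(commands=[[[-2,0.3,0,0,0,0,4],[-2,0.3,-1,0,0,0,4],[-2,0.3,-2,0,0,0,4],[-2,0.3,-3,0,0,0,4],[-2,0.3,-3.5,0,0,0,4],[-2,0.3,-3.5,0,0,0,4],[-2,0.3,-3.5,0,0,0,4]]])

```text
time: 7.32
position: [453.9, -46.1, 51.2]
ee_rot: [-0.0, 0.657, 0.754, -0.0]
ft_force: [-1.2, 0.6, -2.0]
width: 12.0
```

>>> arm_command(commands=[[[0,0,-0.4,0,0,0,4],[0,0,-0.8,0,0,0,4],[0,0,-0.8,0,0,0,4]]])

```text
time: 7.57
position: [454.0, -46.2, 50.5]
ee_rot: [-0.0, 0.657, 0.754, -0.0]
ft_force: [0.9, 0.5, -1.0]
width: 12.1
```

>>> arm_command(commands=[[[0,0,-0.4,0,0,0,4],[0,0,-0.8,0,0,0,4],[0,0,-0.8,0,0,0,4]]])

```text
time: 7.82
position: [454.7, -46.3, 50.3]
ee_rot: [0.001, 0.657, 0.754, 0.0]
ft_force: [-0.1, 0.2, 3.7]
width: 12.0
```

>>> arm_command(commands=[[[3,0.4,0,0,0,0,4],[6,0.8,0,0,0,0,4],[9,1.2,0,0,0,0,4],[12,1.6,0,0,0,0,4],[14,1.9,0,0,0,0,4],[14,1.9,0,0,0,0,4],[14,1.9,0,0,0,0,4]]])

```text
time: 8.4
position: [469.3, -44.3, 50.3]
ee_rot: [0.001, 0.657, 0.754, 0.001]
ft_force: [0.6, -0.1, 4.8]
width: 11.5
```

```bash
python3 -c "
from h import *
T=shot('w6')
im=cv2.imread('pics/w6.png')[180:400,180:380]
cv2.imwrite('pics/w6z.png',cv2.resize(im,None,fx=2.7,fy=2.7,interpolation=cv2.INTER_CUBIC))
"
```

```text
8.4 [469.3 -44.3  50.3] [9.000e-04 6.573e-01 7.536e-01 7.000e-04] 0.003
```

View pics/w6z.png

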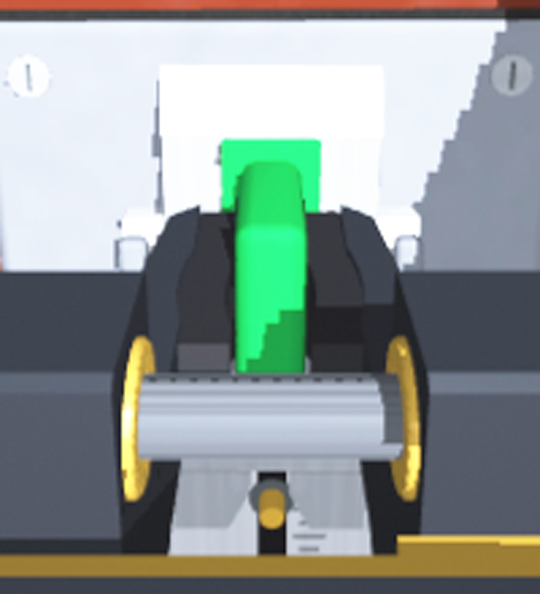

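>>> arm_command(commands=[[[1,0.1,0,0,0,0,4],[2,0.3,0,0,0,0,4],[3,0.4,0,0,0,0,4],[3,0.4,0,0,0,0,4],[3,0.4,0,0,0,0,4]]])

```text
time: 8.87
position: [471.6, -44.0, 50.3]
ee_rot: [0.001, 0.657, 0.754, 0.0]
ft_force: [-0.1, 1.2, 6.6]
width: 11.7
```

>>> arm_command(commands=[[[0.7,0.1,0,0,0,0,4],[1.5,0.2,0,0,0,0,4],[1.5,0.2,0,0,0,0,4]]])

```text
time: 9.12
position: [473.0, -43.7, 50.3]
ee_rot: [0.0, 0.657, 0.754, 0.0]
ft_force: [-0.8, -0.7, 7.2]
width: 11.7
```

>>> arm_command(commands=[[[0.5,0.1,0.2,0,0,0,4],[1,0.1,0.3,0,0,0,4],[1,0.1,0.3,0,0,0,4]]])

```text
time: 9.37
position: [473.7, -43.6, 50.3]
ee_rot: [0.0, 0.657, 0.754, 0.0]
ft_force: [-0.6, -0.7, 6.3]
width: 11.5
```

>>> arm_command(commands=[[[0.5,0.1,0,0,0,0,4],[1,0.1,0,0,0,0,4],[1,0.1,0,0,0,0,4]]])

```text
time: 9.62
position: [474.7, -43.5, 50.3]
ee_rot: [0.0, 0.657, 0.754, 0.0]
ft_force: [-0.2, 0.3, 6.1]
width: 12.1
```

>>> arm_command(commands=[[[0.5,0.1,0,0,0,0,4],[1,0.1,0,0,0,0,4],[1,0.1,0,0,0,0,4]]])

```text
time: 9.87
position: [475.7, -43.4, 50.3]
ee_rot: [0.0, 0.657, 0.754, 0.0]
ft_force: [-0.6, -0.6, 6.2]
width: 12.0
```

>>> arm_command(commands=[[[0.4,0.1,0,0,0,0,4],[0.8,0.1,0,0,0,0,4],[0.8,0.1,0,0,0,0,4]]])

```text
time: 10.12
position: [476.5, -43.3, 50.3]
ee_rot: [0.0, 0.657, 0.754, 0.0]
ft_force: [-0.5, 0.4, 6.3]
width: 11.3
```

>>> arm_command(commands=[[[0.4,0.1,0,0,0,0,4],[0.8,0.1,0,0,0,0,4],[0.8,0.1,0,0,0,0,4]]])

```text
time: 10.37
position: [477.3, -43.2, 50.4]
ee_rot: [0.0, 0.657, 0.754, 0.0]
ft_force: [-0.7, -0.6, 4.6]
width: 12.0
```

```bash
python3 -c "
from h import *
T=shot('w7')
im=cv2.imread('pics/w7.png')[180:400,180:380]
cv2.imwrite('pics/w7z.png',cv2.resize(im,None,fx=2.7,fy=2.7,interpolation=cv2.INTER_CUBIC))
"
```

```text
10.3667 [477.3 -43.2  50.4] [2.000e-04 6.573e-01 7.536e-01 1.000e-04] -0.0
```

View pics/w7z.png

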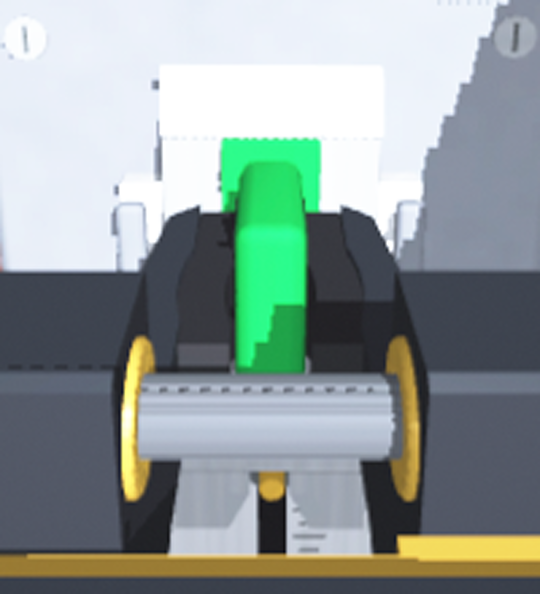

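>>> arm_command(commands=[[[0.3,0,0,0,0,0,4],[0.6,0.1,0,0,0,0,4],[0.6,0.1,0,0,0,0,4]]])

```text
time: 10.67
position: [477.9, -43.1, 50.3]
ee_rot: [0.0, 0.657, 0.754, 0.0]
ft_force: [-0.3, 0.2, 6.2]
width: 11.5
```

>>> arm_command(commands=[[[0.3,0,0,0,0,0,4],[0.6,0.1,0,0,0,0,4],[0.6,0.1,0,0,0,0,4]]])

```text
time: 10.92
position: [478.2, -43.1, 50.3]
ee_rot: [-0.0, 0.657, 0.754, -0.0]
ft_force: [-1.8, -0.2, 6.9]
width: 11.5
```

>>> arm_command(commands=[[[0.2,0,0,0,0,0,4],[0.2,0,0,0,0,0,4]]])

```text
time: 11.08
position: [478.2, -43.1, 50.3]
ee_rot: [-0.0, 0.657, 0.754, -0.0]
ft_force: [-2.6, -0.6, 7.5]
width: 11.7
```

>>> arm_command(commands=[[[0.2,0,0,0,0,0,4],[0.2,0,0,0,0,0,4]]])

```text
time: 11.25
position: [478.3, -43.0, 50.4]
ee_rot: [-0.0, 0.657, 0.754, -0.0]
ft_force: [-1.6, -0.9, 8.2]
width: 11.8
```

>>> arm_command(commands=[[[0.3,0,0,0,0,0,4],[0.3,0,0,0,0,0,4]]])

```text
time: 11.42
position: [478.3, -43.1, 50.3]
ee_rot: [-0.001, 0.657, 0.754, -0.001]
ft_force: [-3.2, -0.5, 8.7]
width: 11.7
```

>>> arm_command(commands=[[[0.3,0,0,0,0,0,4],[0.3,0,0,0,0,0,4]]])

```text
time: 11.58
position: [478.4, -43.0, 50.3]
ee_rot: [-0.001, 0.657, 0.754, -0.001]
ft_force: [-4.4, -1.4, 10.1]
width: 11.8
```

>>> arm_command(commands=[[[0.25,0,0,0,0,0,4],[0.25,0,0,0,0,0,4],[0.25,0,0,0,0,0,4],[0.25,0,0,0,0,0,4]]])

```text
time: 11.92
position: [478.4, -43.0, 50.3]
ee_rot: [-0.001, 0.657, 0.754, -0.001]
ft_force: [-5.7, -0.2, 10.7]
width: 11.6
```

```bash
python3 -c "
from h import *
print(robot.state()['ft_force'],robot.state()['wrist_torque'])
T=shot('w8')
im=cv2.imread('pics/w8.png')[330:400,230:330]
cv2.imwrite('pics/w8z.png',cv2.resize(im,None,fx=8,fy=8,interpolation=cv2.INTER_CUBIC))
d=np.array([np.cos(.136),np.sin(.136),0])
print(robot.state()['ft_force'])
im=robot.get_image('top')[170:290,290:410,::-1]
cv2.imwrite('pics/top8.png',cv2.resize(im,None,fx=5,fy=5,interpolation=cv2.INTER_CUBIC))
"
```

```text
[-5.66440394 -0.151587   10.65093509] [-0.04164869  0.6915742  -0.04043621]
11.9167 [478.4 -43.   50.3] [-0.0009  0.6573  0.7536 -0.0009] 0.003
[-5.1347902   0.18604943 10.42874716]
```

View pics/w8z.png

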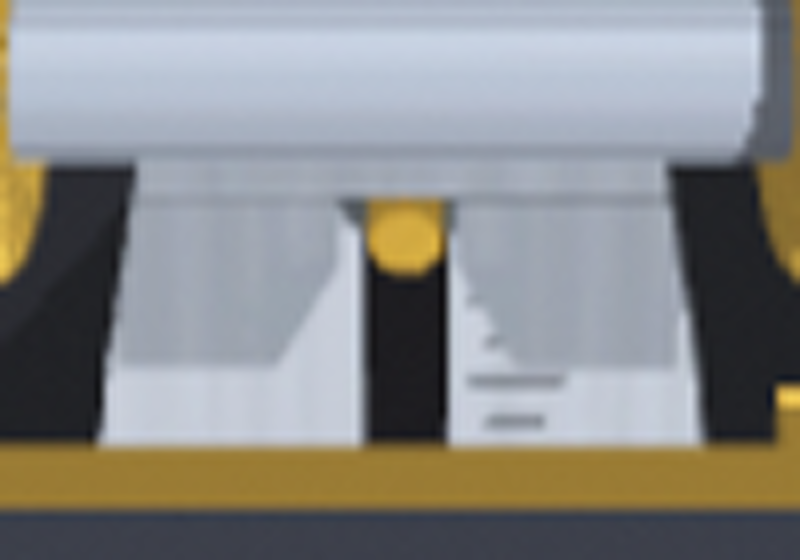

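View pics/top8.png

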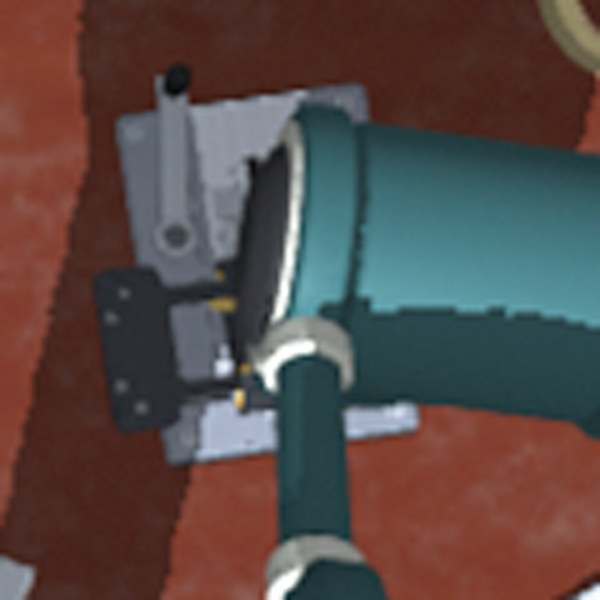

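The pin sits against the notch bottom with about 5 N on it. I'll relax the push, then release.

>>> arm_command(commands=[[[-0.3,0,0.2,0,0,0,4],[-0.6,0,0.4,0,0,0,4],[-0.6,0,0.4,0,0,0,4]]])

```text
time: 12.27
position: [478.3, -43.0, 50.4]
ee_rot: [-0.0, 0.657, 0.754, -0.0]
ft_force: [-3.6, -0.5, 5.5]
width: 11.7
```

>>> arm_command(commands=[[[-0.3,0,0.2,0,0,0,4],[-0.3,0,0.2,0,0,0,4]]])

```text
time: 12.43
position: [478.2, -43.0, 50.4]
ee_rot: [-0.0, 0.657, 0.754, -0.0]
ft_force: [-1.2, 0.0, 3.4]
width: 12.0
```

>>> arm_command(commands=[[[0,0,0,0,0,0,16],[0,0,0,0,0,0,20],[0,0,0,0,0,0,26],[0,0,0,0,0,0,26],[0,0,0,0,0,0,26],[0,0,0,0,0,0,26]]])

```text
time: 12.93
position: [478.5, -42.9, 50.5]
ee_rot: [-0.0, 0.657, 0.754, -0.0]
ft_force: [-0.8, -0.6, 0.9]
width: 26.4
```

>>> arm_command(commands=[[[0,0,5,0,0,0,26],[0,0,20,0,0,0,26],[0,0,45,0,0,0,26],[0,0,70,0,0,0,10],[0,0,90,0,0,0,0],[0,0,90,0,0,0,0]]])

```text
time: 13.43
position: [482.0, -43.4, 145.6]
ee_rot: [0.004, 0.657, 0.754, 0.002]
ft_force: [-0.5, -0.5, 1.3]
width: 8.1
```

```bash
python3 -c "
from h import *
T=shot('w9')
im=cv2.imread('pics/w9.png')[140:400,180:400]
cv2.imwrite('pics/w9z.png',cv2.resize(im,None,fx=2.3,fy=2.3,interpolation=cv2.INTER_CUBIC))
im=robot.get_image('top')[170:290,290:410,::-1]
cv2.imwrite('pics/top9.png',cv2.resize(im,None,fx=5,fy=5,interpolation=cv2.INTER_CUBIC))
"
```

```text
13.4333 [482.  -43.4 145.6] [0.0037 0.6573 0.7536 0.0024] 0.043
```

View pics/w9z.png

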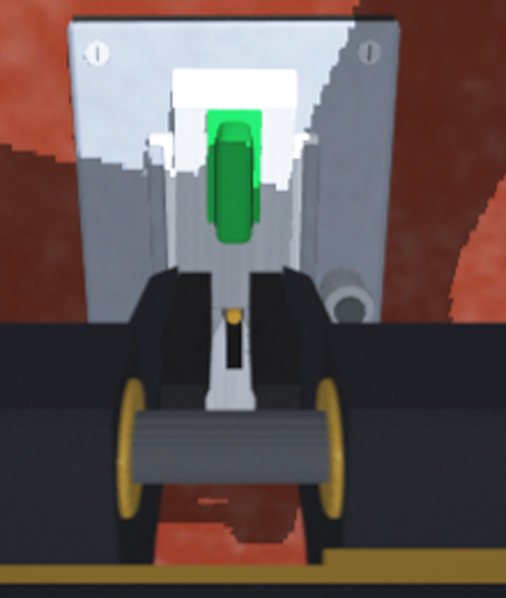

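View pics/top9.png

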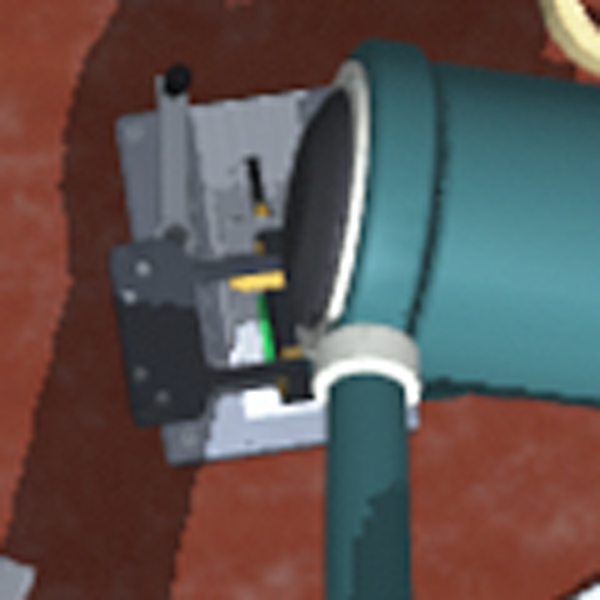

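Run:
```python
from h import *
T=np.load("pics/w1.npy")
y=lambda l,z:wunproj(T,[[215+u/4-.375,125+v/4-.375] for u,v in l],z)
zz=lambda l,z:wunproj(T,[[190+u/2.55-.3,70+v/2.55-.3] for u,v in l],z)
d=np.array([np.cos(.136),np.sin(.136)]);n=np.array([-d[1],d[0]])
print("hinge cap", [ (z,y([(457,318)],z)[0,:2].round(1).tolist()) for z in (30,35,40,45)])
k=zz([(350,565)],61.5)[0];print("knob top wrist",k.round(1), "base",zz([(342,522)],28.5).round(1))
kt=unproj("top",[[185+562/4-.375,160+103/4-.375]],61.5)[0];print("knob top topcam",kt.round(1))
ht=unproj("top",[[185+560/4-.375,160+231/4-.375]],35)[0];print("hinge top",ht.round(1))
bed=np.array([531.8,-34.7]);H=bed+44*n;print("pred hinge",H,"knob",H+72*d)
print(robot.state()["joint_positions"].round(3))
```

```text
hinge cap [(30, [525.5, 9.0]), (35, [524.3, 8.1]), (40, [523.0, 7.2]), (45, [521.7, 6.3])]
knob top wrist [596.8   8.2  61.5] base [[597.5  10.1  28.5]]
knob top topcam [595.3   9.2  61.5]
hinge top [523.5   8.5  35. ]
pred hinge [525.83442963   8.8937148 ] knob [597.1695993   18.65555723]
[-0.141  0.004  2.131  0.     1.004 -1.848]
```

>>> arm_command(commands=[[[115,52,0,0,0,-0.83,50],[115,52,0,0,0,-0.83,50],[115,52,0,0,0,-0.83,50],[115,52,0,0,0,-0.83,50],[115,52,0,0,0,-0.83,50],[115,52,0,0,0,-0.83,50],[115,52,0,0,0,-0.83,50],[115,52,0,0,0,-0.83,50]]])

```text
time: 14.2
position: [592.2, 9.2, 138.0]
ee_rot: [-0.001, 0.906, 0.424, -0.002]
ft_force: [-0.6, 0.4, 0.3]
width: 49.8
```

>>> arm_command(commands=[[[0,0,0,0,0,0,50],[0,0,0,0,0,0,50],[0,0,0,0,0,0,50]]])

```text
time: 14.45
position: [593.2, 9.0, 139.9]
ee_rot: [-0.0, 0.905, 0.425, -0.0]
ft_force: [-0.4, 0.6, -0.0]
width: 50.0
```

```bash
python3 -c "
from h import *
T=shot('w10')
print(wproj(T,[[596.5,9,61.5],[525,8.8,30]]))
print(robot.state()['width'])
"
```

```text
14.45 [593.2   9.  139.9] [-2.000e-04  9.051e-01  4.252e-01 -5.000e-04] 0.008
[[282.00974125 241.04469265]
 [221.52033812 158.23296066]]
50.06663389231853
```

View pics/w10.png

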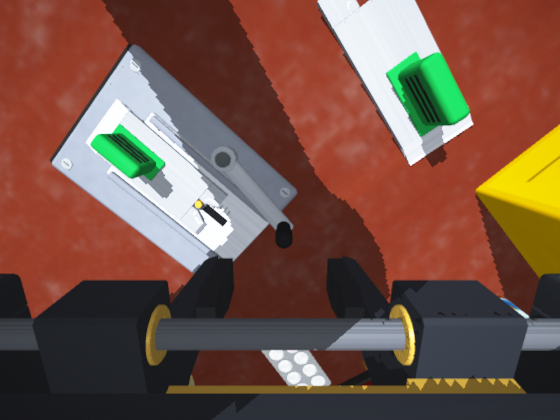

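>>> arm_command(commands=[[[3.5,0,-25,0,0,0,50],[3.5,0,-50,0,0,0,50],[3.5,0,-70,0,0,0,50],[3.5,0,-81,0,0,0,50],[3.5,0,-81,0,0,0,50],[3.5,0,-81,0,0,0,50]]])

```text
time: 15.0
position: [596.8, 9.0, 59.3]
ee_rot: [-0.0, 0.905, 0.425, -0.001]
ft_force: [0.1, -1.2, -0.2]
width: 49.9
```

>>> arm_command(commands=[[[0,0,0,0,0,0,24],[0,0,0,0,0,0,24],[0,0,0,0,0,0,24],[0,0,0,0,0,0,24]]])

```text
time: 15.33
position: [598.0, 9.1, 60.9]
ee_rot: [0.0, 0.905, 0.425, 0.001]
ft_force: [0.1, 0.4, -0.0]
width: 25.4
```

```bash
python3 -c "
from h import *
T=shot('w11');print(robot.state()['width'],robot.state()['ft_force'])
for r,a in enumerate(np.arange(0,1.45,.12)):
  a=a
  print(round(a,2),(525+72*np.cos(a)-597).round(1),(-72*np.sin(a)).round(1))
"
```

```text
15.3333 [598.    9.1  60.9] [5.000e-04 9.054e-01 4.246e-01 1.000e-03] 0.006
23.942496445993786 [-0.29118742  0.193722   -0.38881308]
0.0 0.0 -0.0
0.12 -0.5 -8.6
0.24 -2.1 -17.1
0.36 -4.6 -25.4
0.48 -8.1 -33.2
0.6 -12.6 -40.7
0.72 -17.9 -47.5
0.84 -23.9 -53.6
0.96 -30.7 -59.0
1.08 -38.1 -63.5
1.2 -45.9 -67.1
1.32 -54.1 -69.7
1.44 -62.6 -71.4
```

View pics/w11.png

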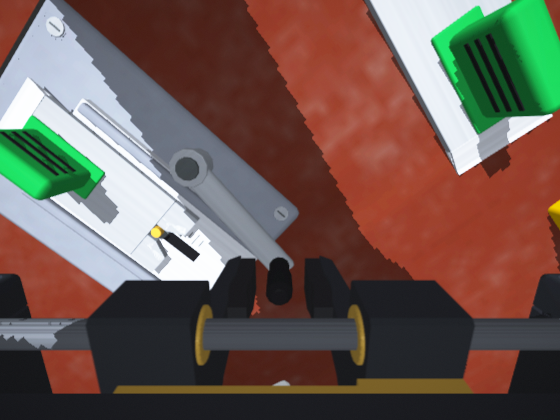

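>>> arm_command(commands=[[[-0.5,-8.6,0,0,0,0,24],[-2.1,-17.1,0,0,0,0,24],[-4.6,-25.4,0,0,0,0,24],[-8.1,-33.2,0,0,0,0,24],[-12.6,-40.7,0,0,0,0,24],[-17.9,-47.5,0,0,0,0,24],[-17.9,-47.5,0,0,0,0,24]]])

```text
time: 15.97
position: [577.0, -40.0, 59.0]
ee_rot: [-0.001, 0.906, 0.424, -0.001]
ft_force: [-0.6, 0.2, 0.2]
width: 23.6
```

```bash
python3 -c "
from h import *
T=shot('w12');print(robot.state()['width'],robot.state()['ft_force'])
"
```

```text
15.9667 [577. -40.  59.] [-5.000e-04  9.057e-01  4.240e-01 -1.400e-03] 0.021
23.770762604289448 [-0.76170513 -0.22024587 -0.41434322]
```

View pics/w12.png

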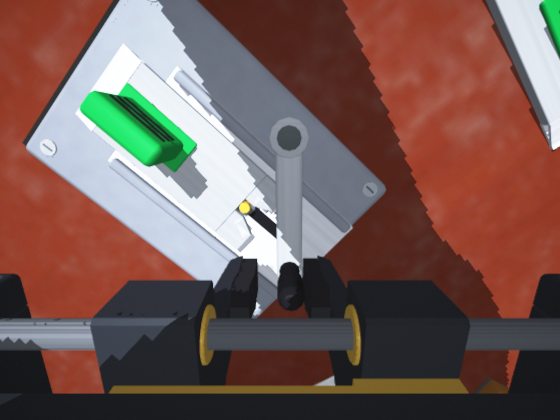

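>>> arm_command(commands=[[[-6,-6.1,0,0,0,0,24],[-12.8,-11.5,0,0,0,0,24],[-20.2,-16,0,0,0,0,24],[-28,-19.6,0,0,0,0,24],[-36.2,-22.2,0,0,0,0,24],[-36.2,-22.2,0,0,0,0,24],[-36.2,-22.2,0,0,0,0,24]]])

```text
time: 16.6
position: [541.9, -60.7, 59.4]
ee_rot: [-0.0, 0.905, 0.424, -0.001]
ft_force: [-0.1, -0.6, -1.1]
width: 24.4
```

```bash
python3 -c "
from h import *
T=shot('w13');print(robot.state()['width'],robot.state()['ft_force'])
"
```

```text
16.6 [541.9 -60.7  59.4] [-3.000e-04  9.055e-01  4.244e-01 -5.000e-04] 0.01
24.151452041517498 [-0.14031826 -0.59796496 -0.23331658]
```

View pics/w13.png

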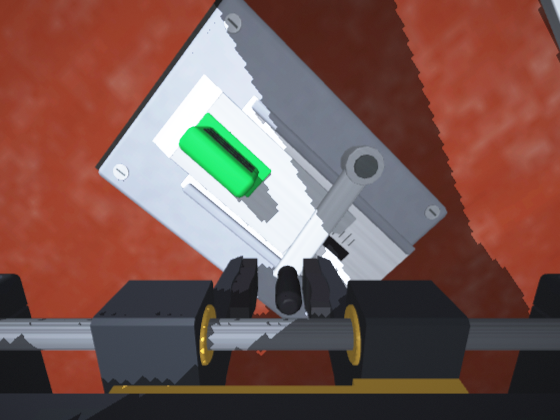

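>>> arm_command(commands=[[[-2,-1,0,0,0,0,24],[-4,-2,0,0,0,0,24],[-6,-3,0,0,0,0,24],[-6,-3,0,0,0,0,24],[-6,-3,0,0,0,0,24]]])

```text
time: 17.07
position: [536.9, -63.6, 59.5]
ee_rot: [-0.0, 0.905, 0.425, -0.0]
ft_force: [0.0, 0.6, -0.1]
width: 23.8
```

>>> arm_command(commands=[[[-1.5,-0.6,0,0,0,0,24],[-3,-1.2,0,0,0,0,24],[-3,-1.2,0,0,0,0,24]]])

```text
time: 17.32
position: [533.7, -64.8, 59.5]
ee_rot: [-0.0, 0.905, 0.425, -0.0]
ft_force: [0.3, -0.1, -0.4]
width: 23.8
```

```bash
python3 -c "
from h import *
T=shot('w14');print(robot.state()['width'],robot.state()['ft_force'])
"
```

```text
17.3167 [533.7 -64.8  59.5] [-1.000e-04  9.054e-01  4.246e-01 -2.000e-04] 0.003
23.923773456821813 [ 0.09088124  0.20209166 -0.34816204]
```

View pics/w14.png

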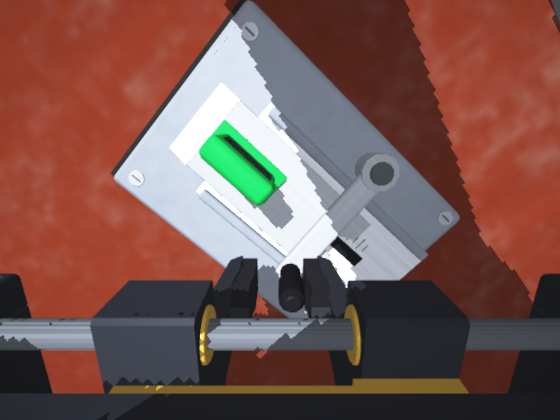

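>>> arm_command(commands=[[[-1.5,-0.3,0,0,0,0,24],[-3,-0.6,0,0,0,0,24],[-3,-0.6,0,0,0,0,24]]])

```text
time: 17.62
position: [530.8, -65.6, 59.6]
ee_rot: [0.0, 0.905, 0.425, -0.0]
ft_force: [-0.1, 0.1, -0.4]
width: 24.2
```

>>> arm_command(commands=[[[-1,-0.1,0,0,0,0,24],[-2,-0.2,0,0,0,0,24],[-2,-0.2,0,0,0,0,24]]])

```text
time: 17.87
position: [529.9, -65.6, 59.9]
ee_rot: [0.0, 0.905, 0.424, 0.001]
ft_force: [3.8, 0.9, -1.5]
width: 24.3
```

Contact with the stop shows up as 3.8 N, close to where I predicted it. I'll back off, open, and lift.

>>> arm_command(commands=[[[2,1,0,0,0,0,24],[4,2,0,0,0,0,32],[4,2,0,0,0,0,40],[4,2,0,0,0,0,40],[4,2,0,0,0,0,40]]])

```text
time: 18.28
position: [532.7, -63.7, 59.4]
ee_rot: [-0.0, 0.905, 0.425, -0.0]
ft_force: [0.2, 0.0, -0.4]
width: 40.3
```

>>> arm_command(commands=[[[0,0,10,0,0,0,40],[0,0,35,0,0,0,40],[0,0,70,0,0,0,40],[20,0,110,0,0,0,40],[40,0,130,0,0,0,40],[40,0,130,0,0,0,40],[40,0,130,0,0,0,40]]])

```text
time: 18.87
position: [575.0, -63.9, 192.6]
ee_rot: [0.001, 0.905, 0.425, 0.002]
ft_force: [-0.4, 0.5, -0.9]
width: 39.7
```

```bash
python3 -c "
from h import *
T=shot('w15')
im=cv2.imread('pics/w15.png')[60:280,150:400]
cv2.imwrite('pics/w15z.png',cv2.resize(im,None,fx=2.7,fy=2.7,interpolation=cv2.INTER_CUBIC))
cv2.imwrite('pics/top15.png',robot.get_image('top')[:,:,::-1])
"
```

```text
18.8667 [575.  -63.9 192.6] [0.0014 0.9053 0.4247 0.002 ] 0.087
```

View pics/w15z.png

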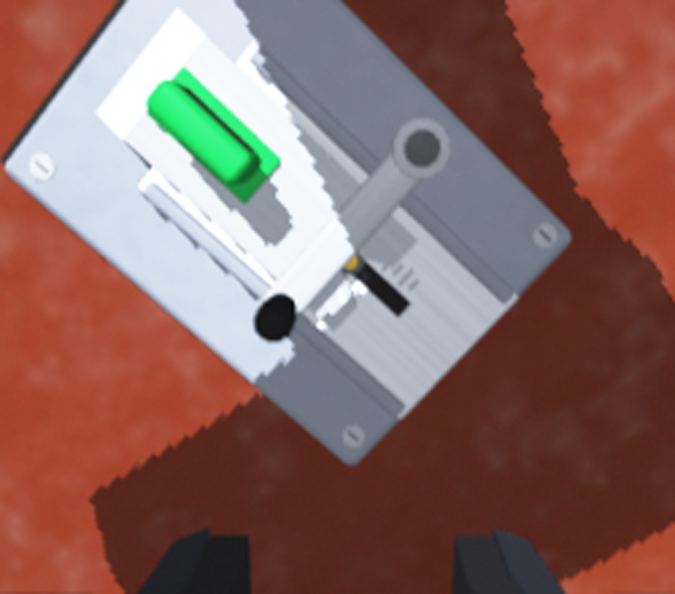

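View pics/top15.png

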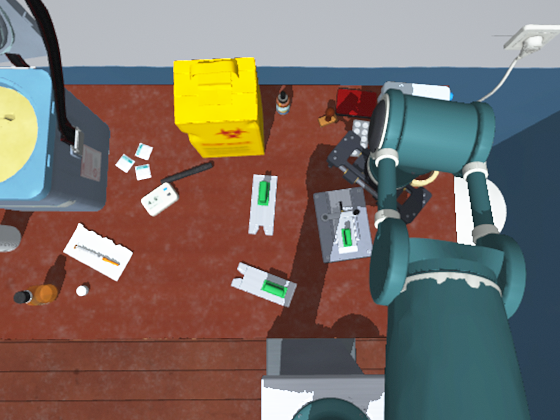

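Run:
```python
from h import *
T=np.load("pics/w15.npy")
g=lambda u,v,z:wunproj(T,[[150+u/2.7-.3,60+v/2.7-.3]],z)[0,:2]
h=g(422,148,31);k=g(275,316,61.5);print(h,k,np.linalg.norm(k-h),"keeper",.136-np.arctan2(*(k-h)[::-1]))
b=(g(180,8,21)+g(97,110,21))/2;p=g(353,263,22.5);d=np.array([np.cos(.136),np.sin(.136)])
print("pin",p,"bevel mid",b,"along",(p-b)@d,"expect 97", "lat",(p-b)@np.array([-d[1],d[0]]))
a=g(180,8,21)-g(97,110,21);print("blade yaw",np.arctan2(-a[0],a[1]))
print(robot.state()["qvel"].round(4))
```

```text
[525.47401086   8.84644085] [534.1290478  -59.61993931] 69.0112663034842 keeper 1.5810503648112109
pin [540.36888666 -32.95620285] bevel mid [444.15358908 -45.49135671] along 97.02639965021159 expect 97 lat -0.6255728723181626
blade yaw 0.11139182936817196
[-0.0011  0.0121  0.0326  0.0004 -0.0025  0.002 ]
```

Those numbers agree: keeper about 1.58 rad, and the notch at 97.0 mm where 97 is expected. I'm handing in.

```bash
python3 -c "
from h import *
print(robot.close_job())"
```

```text
the job is handed in; nothing more can be done
None
```

The job is handed in at about 19 s of the 64 s allowed. The blade is home on the pin and let go, and the keeper is swung across it to its stop. The hand-in gives no verdict.

- **Blade:** I picked the 110 x 44 mm one by measuring all three in the top view. I laid it flat on the bed about 21 mm behind the pin and slid it home. The wrist force then read about 5–6 N along the slide, and I eased that off before opening the jaws. The downward force on the wrist peaked at about 11 N.
- **Keeper:** I swung it with the jaws loosely around the knob until it met the stop, where the force read 3.8 N. I then backed off, opened and lifted clear.
- **Last checks, from the wrist camera after release:**
  - The bevelled edge to the pin measured 97.0 mm along the bed, which is the home distance, with 0.6 mm of sideways offset.
  - The keeper measured about 1.58 rad.
  - The gripper was well above everything.
- **Disagreements:**
  - Blade yaw read 0.111 rad in that last picture against 0.136 for the block. I took the difference as corner-reading error, and it is within the 0.08 rad allowed.
  - The knob measured 69 mm from the hinge instead of 72 mm.
- **Bystanders:** I did not measure these. No move came near them, but in the last top view the arm hid the pen and the logger and part of the tape roll.

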